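Isolate the sanding table and set its pressure foot

ROBOT

A 6-joint arm with a two-finger parallel gripper is mounted at the origin on the work surface. World frame = base frame: x ahead of the robot, y to its left, z up, the work surface at z = 0. Lengths are in mm, angles in rad, forces in N, time in s.
With the tool pointing down it reaches from about 350 to 975 mm from the base axis. Payload 7.1 kg.
Tool frame: the origin (TCP) lies midway between the tips of the shut fingers; the grasp point (between the pads) lies 19 mm behind it (ctrl.hold_point_z is the distance from the TCP to the grasp point, in mm); x points along the fingers, y is the direction in which the jaws open and shut, and the axes are right-handed (so a half turn about x gives the same grasp; the last joint's range is limited). The gripper opens to 88 mm and grips with 3 to 60 N. Pads are 20 mm wide; open, the fingers measure 115 mm over their backs; the gripper's body (75 mm by 178 mm) begins 61 mm behind the grasp point.
Start: joints at [1.286, 0.423, 1.63, -0, 1.089, -0.019], TCP at [164.144, 603.043, 222.675] pointing down, gripper open.
Joint ranges: [-3, 3], [-0.9, 2.11], [0.09, 2.58], [-1.31, 4.45], [0.11, 2.69], [-2.54, 2.54]. Speed limits (rad/s): [2.39, 2.39, 3.01, 3.14, 3.14, 3.14].

INTERFACE

Orientations are given as a rotation vector (axis times angle).
In Python, from workcell import ctrl, get_image, calibration gives the robot as it stands.
- The arm moves only by the tool move_arm, never from a script. Its argument "rows" is a list of rows, each a list of 5 numbers: the shift along the world's x, y, z in mm, then the turn about the world's z in rad, then the closure, from -1 (fully open) to 1 (shut). In form: [[tx, ty, tz, roll, jaw], ...]. A call has 1 to 12 rows; each row is the pose to reach, as a shift and turn from the pose measured when the call began; what a row does not reach only later rows make up. A row lasts 1/8 s, in which the tool goes at most 62.5 mm and 10.7 degrees, less where a joint would pass 70% of its speed; a pose out of reach is approached as far as the arm can. A call with a gripper value outside its range is refused whole. The fingers move at their own pace and stop on an object; the grip force is fixed at half the most. Time passes only in rows, so rows that repeat a pose let the fingers close. It gives the time, the measured TCP pose, the force and the opening at its end, in the units of the state.
- ctrl.get_obs(): the state, without advancing time (a new reading comes with each control period).
- get_image(name): name is "scene" or "side" or "wrist"; returns the picture (480x640x3 uint8, blue, green, red); there is no depth.
- calibration(name): a dict with "fx", "fy", "cx", "cy" (pixels), "view" (4x4, takes a point from world to camera coordinates); the wrist camera has in their place "T_tool_cam" (4x4, takes a point from camera to tool coordinates, whose origin is the TCP and whose axes are the tool frame's). Camera axes: x right, y up, looking along -z (the intrinsics and any distortion apply to the point x, -y, -z); pixel columns grow to the right and rows downward; lengths in mm; the calibration is good to about 2 mm. A picture is of the moment at which its call begins: read the wrist's pose just before it. calibration takes no time and is no camera call.
- ctrl.close_job(): hands the job in, once; it reports no verdict.
The state is a dict: "t": time; "qpos": joint angles; "qvel": joint speeds; "joint_torque": joint torques, N m; "ee_pos": TCP position; "orientation": TCP orientation; "ft_force": force on the tool from outside, world axes, zero at the start; "moment": the same for the moment, N m; "width": finger opening in mm.
Only numpy, scipy, OpenCV 4.12 (cv2) and the standard library are available. Lean on these libraries where they do the work, as an engineer would, in place of code of your own. Each camera call takes 0.05 s, during which the arm holds its last target.

TASK

Before touching the wing screw, isolate the little sanding table: pull its key plug straight up out of the isolator box and leave it in the open plywood tray. Then turn the wing screw on the bridge clockwise until the pressure foot seats and it will go no further, back it off a quarter turn, and finish still gripping the screw there (do not let go) so that it can be locked. Leave the other things on the bench where they are.

Things in the scene. Friction and masses are not known exactly. Their poses are not given: they have to be found in the camera images.
- plug_grip (a point): centre of the key plug's black grip, a block 16 (x) x 34 (y) x 42 mm tall. A 28 x 36 mm flange, 21 to 25 mm below this point, rests on the isolator box; a brass shank 18 x 18 mm goes 28 mm down into it (tip 53 mm below this point). Loose, 0.1 to 0.18 kg. A sprung ball catches a notch in the shank: pulling takes 4 to 12 N over the first 20 mm; clear of the box after 28 mm. Axes as the box's
- isolator: fixed grey plastic isolator box, 80 (x) x 100 (y) x 60 mm tall, one square socket in the middle of its top; origin at the centre of its underside. It and the tray stand on the right of the sanding table, one nearer and one farther, in either order
- tray: fixed open plywood tray, 120 mm (x) x 160 mm (y) x 30 mm tall, walls and floor 4 mm thick, empty; origin at the centre of its underside
- sander: fixed sanding table: steel top 260 x 260 mm, 94 mm high, motor on its far (+x) side. An aluminium bridge along its y, 40 x 230 mm, top 182 mm high, spans its middle; a wooden strip lies under it. Origin at the centre of its underside; the wing screw's vertical axis passes through it
- thumbscrew_grip (a point): middle of the dark steel wing screw's wings, on its axis, 208 mm above the bench. The wings are an upright plate 10 mm thick (y of this point), 67 mm long (x of this point), 193 to 223 mm above the bench; below them a 24 mm round collar on the bridge. It turns in place (does not rise or sink) with about 0.06 N m of friction and stays where it is left
- thumbscrew (a joint): wing screw's angle, rad: 0 = foot seated on the wooden strip (hard stop), larger = backed off counter-clockwise seen from above, at most 4.5. The wings' long axis is the sander's x turned counter-clockwise by this angle. Starts 2 to 3 rad from the seat. A quarter turn is 1.57
- wood_ring: bystander: flat ring of pale wood, 120 mm outside, 72 mm inside, 14 mm thick, lying beyond the tray and the isolator box; origin at its centre on the underside
- curved_slat: bystander: curved slat of pale wood about 80 x 34 x 10 mm, lying on the sanding table's steel top; origin on its underside near the middle
- deck_offcut: bystander: plywood offcut 50 x 35 x 18 mm lying on a corner of the sanding table's steel top; origin under its centre
- glue_bottle: bystander: white bottle 60 mm across, 150 mm tall, standing at the left of the sanding table; origin under its centre
- sanding_block: bystander: cork sanding block 100 x 60 x 32 mm on the left, near the robot; origin under its centre
- screwdriver: bystander: screwdriver lying on the right of the bench; origin on its underside
- try_square: bystander: try square, dark wooden stock 110 mm and steel blade 140 mm, lying on the right; origin under the stock

How it is judged (in metres and radians):
On the way, in this order (a step that is already met when the one before it is completed fails the run):
1. the key plug is pulled clear of the isolator box (z of plug_grip in the frame of isolator above 0.117 m), for 0.1 s.
2. the plug lies in the tray, let go (x of plug_grip in the frame of tray between -0.06 and 0.06 m and y of plug_grip in the frame of tray between -0.08 and 0.08 m and z of plug_grip in the frame of tray between 0 and 0.07 m and contact force between plug and the fingers below 0.1 N and linear speed of plug below 0.05 m/s), for 0.2 s.
3. the wing screw is gripped and turned until it seats (value of joint thumbscrew below 0.06 rad and contact force between thumbscrew and the fingers above 1 N), for 0.2 s.
At the end, for the whole second after the job is handed in: The fingers still grip the wing screw (over 1.5 N), which stands still a quarter turn (1.57 rad, within 0.3 rad) back from its seat, and the key plug lies at rest in the tray, its grip's centre within the tray's outline and under 70 mm high (x of plug_grip in the frame of tray between -0.06 and 0.06 m and y of plug_grip in the frame of tray between -0.08 and 0.08 m and z of plug_grip in the frame of tray between 0 and 0.07 m and linear speed of plug below 0.02 m/s and contact force between plug and the arm below 0.1 N and value of joint thumbscrew between 1.27 and 1.87 rad and velocity of joint thumbscrew between -0.1 and 0.1 rad/s and contact force between thumbscrew and the fingers above 1.5 N); the arm keeps its last pose, push and grip.
It fails at once if the wing screw is touched while the plug is still in its socket (contact force between thumbscrew and the fingers above 1 N and horizontal distance between plug_grip and isolator below 0.02 m and z of plug_grip in the frame of isolator below 0.1 m).
It fails at once if a bystander is moved by more than 40 mm (distance of any of wood_ring, curved_slat, deck_offcut, glue_bottle, sanding_block, screwdriver, try_square from where it was at the start of the episode above 0.04 m).
It also fails if it takes over 72 s, if anything falls off the work surface, if the arm or the gripper's body presses on something with over 40 N, if the wrist force passes 120 N, or if a joint passes its speed limit or range.

## Working session

There is one attempt and no reset: what is moved stays moved. The work goes in short steps, Python scripts to look and compute and a tool call to move; the robot and the scene stay as the last step left them, time stands still between calls to the robot, and variables do not carry over. Pictures are saved under pics/ and viewed, and the job is handed in when it is done.

Besides the shell and the picture viewer there is one more tool, called as a command line: name --pt "numbers of a row" for each row, then --argument value for the rest. move_arm: Moves the arm, as the interface text tells. Its arguments: {"type":"object","properties":{"rows":{"type":"array"}},"required":["rows"]}

```bash
mkdir -p pics; ls; python3 - <<'E'
from workcell import ctrl,get_image,calibration
import cv2,numpy as np
np.set_printoptions(precision=3,suppress=True)
for n in("scene","side","wrist"):
    cv2.imwrite(f"pics/{n}0.png",get_image(n)); print(n,calibration(n))
o=ctrl.get_obs(); print(o, ctrl.hold_point_z)
E
```

```text
pics
scene {'fx': 592.0719665603017, 'fy': 592.0719665603017, 'cx': 326.2527922159483, 'cy': 238.06479633764792, 'view': array([[    0.391,     0.92 ,     0.022,  -193.972],
       [   -0.514,     0.199,     0.835,   155.448],
       [    0.764,    -0.337,     0.55 , -1994.167],
       [    0.   ,     0.   ,     0.   ,     1.   ]])}
side {'fx': 578.4547365740251, 'fy': 578.4547365740251, 'cx': 325.4891573177235, 'cy': 250.6228391767645, 'view': array([[   -0.858,    -0.514,     0.018,   443.633],
       [    0.407,    -0.656,     0.636,  -297.286],
       [   -0.315,     0.553,     0.772, -1298.506],
       [    0.   ,     0.   ,     0.   ,     1.   ]])}
wrist {'fx': 408.940468385765, 'fy': 408.940468385765, 'cx': 317.31336505550365, 'cy': 241.32951648325374, 'T_tool_cam': array([[  -0.001,    0.255,   -0.967, -160.096],
       [   1.   ,    0.   ,   -0.001,   -0.01 ],
       [  -0.   ,   -0.967,   -0.255,  -68.008],
       [   0.   ,    0.   ,    0.   ,    1.   ]])}
{'t': 0.15, 'qpos': array([ 1.286,  0.424,  1.63 ,  0.   ,  1.089, -0.019]), 'qvel': array([-0.002, -0.003,  0.   ,  0.001, -0.001,  0.   ]), 'joint_torque': array([  0.001, -54.499, -27.392,   0.064,   0.02 ,  -0.   ]), 'ee_pos': array([164.025, 602.659, 222.09 ]), 'orientation': array([ 0.208,  1.561, -0.21 ]), 'ft_force': array([-0.201,  0.219, -0.656]), 'moment': array([ 0.014,  0.003, -0.004]), 'width': 87.60510532245829} 18.700000000000003
```

View pics/scene0.png

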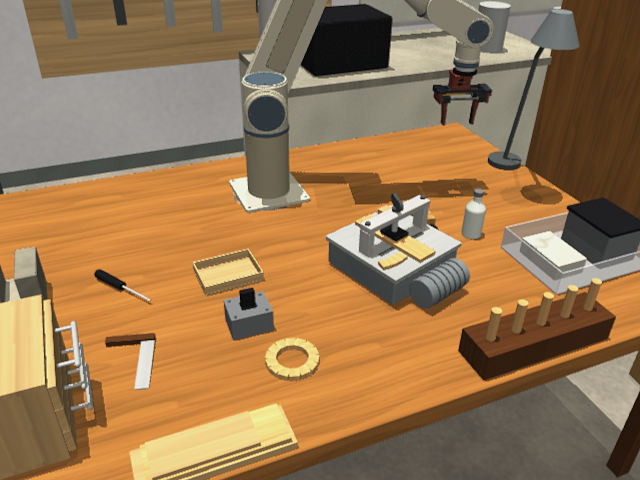

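View pics/side0.png

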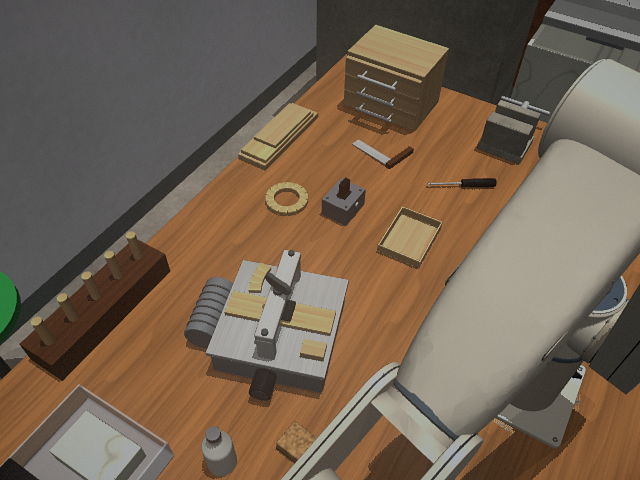

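View pics/wrist0.png

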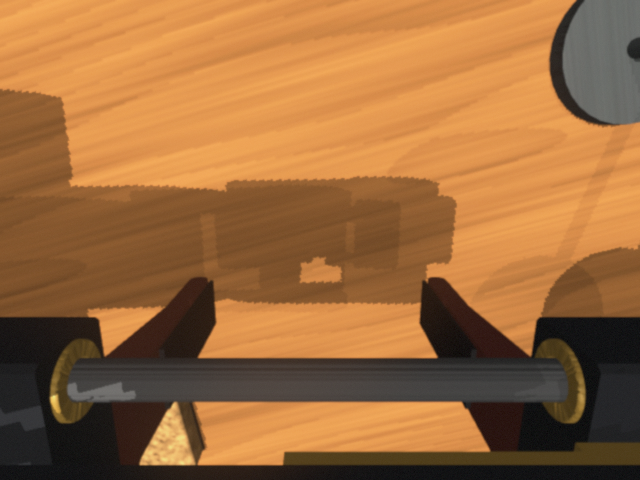

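The scene picture shows the tray near (229,270), the isolator with its black plug at (248,300) and the screw at (397,203). In the side picture they are at (410,237), (344,190) and (278,283). Next I'll zoom in.

```bash
cat > h.py <<'E'
import numpy as np,cv2
from workcell import ctrl,get_image,calibration
np.set_printoptions(precision=3,suppress=True)
def crop(src,x,y,w,h,out,k):
    im=cv2.imread(src)[y:y+h,x:x+w]; cv2.imwrite(out,cv2.resize(im,None,fx=k,fy=k,interpolation=cv2.INTER_CUBIC))
def viewm(name,o=None):
    c=calibration(name)
    if name!="wrist": return c,c["view"]
    R=cv2.Rodrigues(np.array(o["orientation"]))[0]; T=np.eye(4);T[:3,:3]=R;T[:3,3]=o["ee_pos"]
    return c,np.linalg.inv(T@c["T_tool_cam"])
def ray(name,u,v,o=None):
    c,V=viewm(name,o); Ti=np.linalg.inv(V)
    d=np.array([(u-c["cx"])/c["fx"],-(v-c["cy"])/c["fy"],-1.])
    d=Ti[:3,:3]@d; return Ti[:3,3],d/np.linalg.norm(d)
def onz(name,u,v,z,o=None):
    p,d=ray(name,u,v,o); return p+d*(z-p[2])/d[2]
def tri(a,b):
    A=np.zeros((3,3));B=np.zeros(3)
    for p,d in(a,b):
        M=np.eye(3)-np.outer(d,d);A+=M;B+=M@p
    X=np.linalg.solve(A,B); return X,[np.linalg.norm((np.eye(3)-np.outer(d,d))@(X-p)) for p,d in(a,b)]
def proj(name,P,o=None):
    c,V=viewm(name,o); q=V[:3,:3]@np.array(P)+V[:3,3]; return np.array([c["cx"]+c["fx"]*q[0]/-q[2],c["cy"]-c["fy"]*q[1]/-q[2]])
E
python3 - <<'E'
from h import *
crop("pics/scene0.png",185,240,130,100,"pics/s1.png",6)
crop("pics/scene0.png",320,180,150,120,"pics/s2.png",5)
crop("pics/side0.png",310,165,140,105,"pics/d1.png",5.5)
crop("pics/side0.png",200,240,160,120,"pics/d2.png",5)
E
```

```text
(no output)
```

View pics/s1.png

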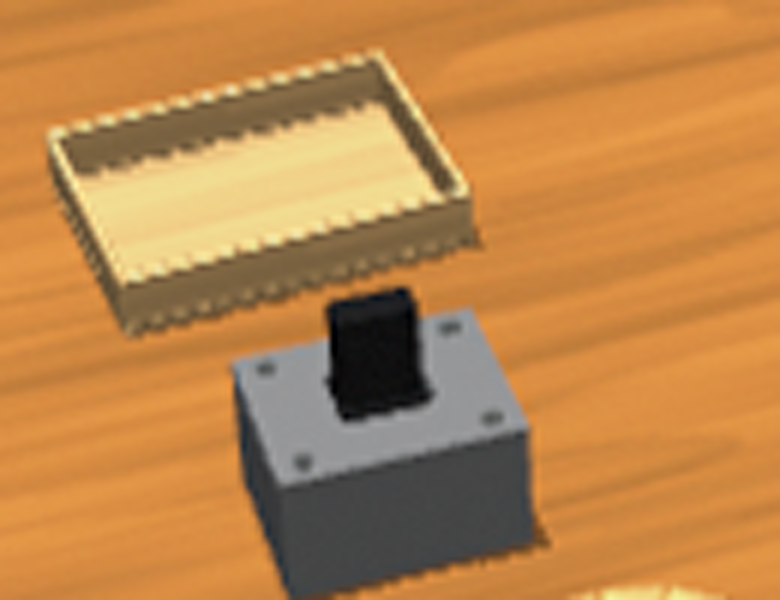

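View pics/s2.png

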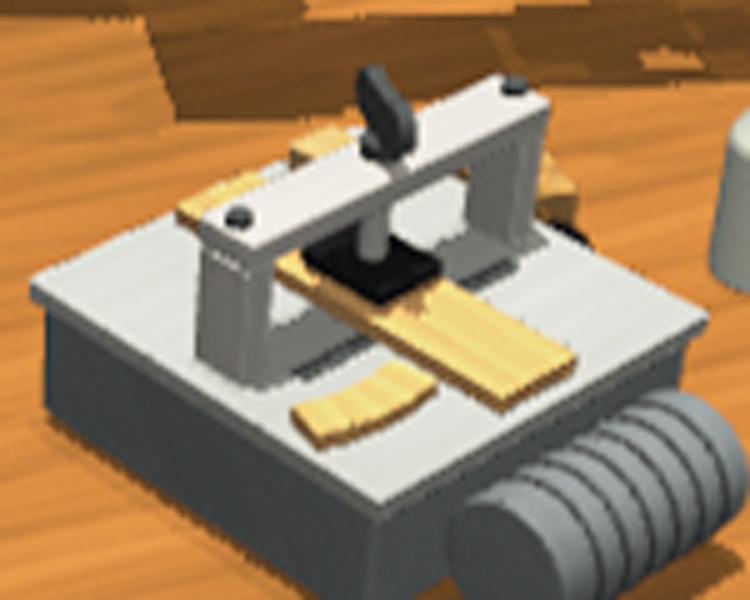

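View pics/d1.png

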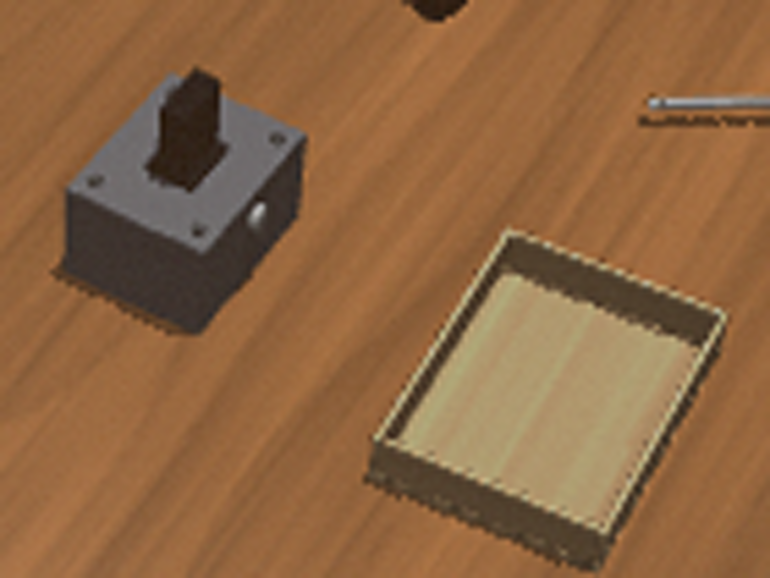

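View pics/d2.png

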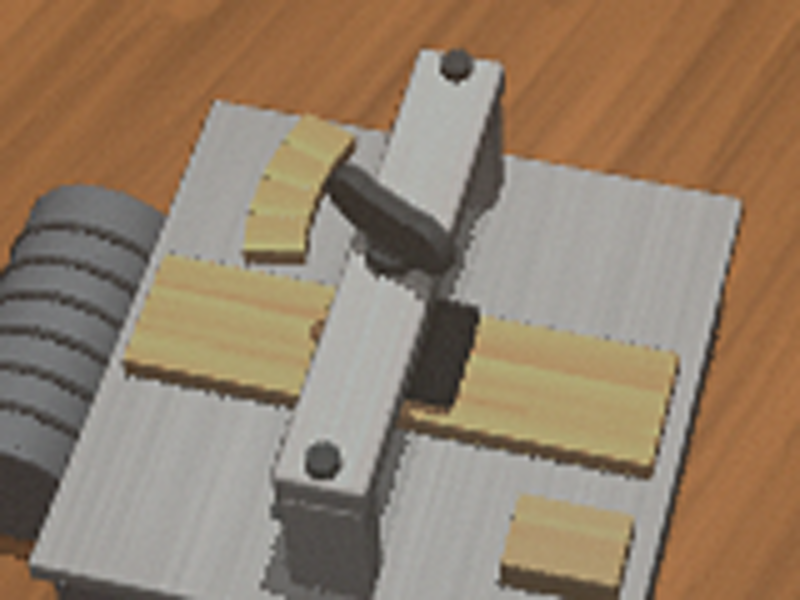

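```bash
python3 - <<'E'
from h import *
S=lambda pts,n,k,ox,oy,z:np.array([onz(n,ox+(x+.5)/k-.5,oy+(y+.5)/k-.5,z) for x,y in pts])
def rep(l,P):
    e=P[np.arange(1,len(P)+1)%len(P)]-P
    print(l,P[:,:2].round(1).tolist(),"c",P.mean(0)[:2],"len",np.linalg.norm(e,axis=1),"ang",np.degrees(np.arctan2(e[:,1],e[:,0])))
rep("iso sc",S([(232,365),(472,310),(527,430),(288,486)],"scene",6,185,240,60))
rep("iso sd",S([(170,75),(305,135),(205,250),(68,188)],"side",5.5,310,165,60))
rep("tray sc",S([(50,132),(380,52),(470,195),(125,287)],"scene",6,185,240,30))
rep("tray sd",S([(508,230),(727,317),(605,540),(375,440)],"side",5.5,310,165,30))
rep("sand sc",S([(30,285),(380,505),(708,318)],"scene",5,320,180,94))
rep("sand sd",S([(742,200),(217,100),(32,570)],"side",5,200,240,94))
rep("bri sd",S([(422,50),(503,62),(362,500),(278,480)],"side",5,200,240,182))
rep("bri sc",S([(200,220),(500,72),(550,98),(255,245)],"scene",5,320,180,182))
rep("wing sd",S([(340,168),(450,240)],"side",5,200,240,223))
rep("wing sc",S([(372,68),(405,120)],"scene",5,320,180,223))
rep("plugtop sc",S([(330,300),(408,288),(416,305),(333,318)],"scene",6,185,240,102+4+0.))
rep("plugtop sd",S([(195,68),(220,80),(190,108),(163,92)],"side",5.5,310,165,106))
E
```

```text
iso sc [[574.1, -303.1], [575.6, -203.2], [655.1, -206.4], [652.6, -301.8]] c [ 614.364 -253.62 ] len [99.898 79.508 95.495 78.506] ang [  89.147   -2.307  -91.462 -179.108]
iso sd [[650.3, -301.8], [571.0, -300.1], [574.4, -204.3], [652.7, -205.2]] c [ 612.132 -252.83 ] len [79.336 95.788 78.314 96.657] ang [178.753  87.953  -0.605 -91.432]
tray sc [[347.8, -329.5], [340.1, -173.0], [461.7, -168.4], [470.7, -324.5]] c [ 405.063 -248.827] len [156.652 121.709 156.403 123.022] ang [  92.835    2.185  -86.683 -177.689]
tray sd [[464.7, -322.6], [346.7, -326.3], [338.4, -167.1], [457.4, -164.6]] c [ 401.811 -245.167] len [118.006 159.426 118.999 158.12 ] ang [-178.164   92.972    1.215  -87.376]
sand sc [[453.1, 14.2], [694.9, 97.2], [614.0, 341.2]] c [587.331 150.885] len [255.685 257.063 364.506] ang [  18.956  108.343 -116.198]
sand sd [[446.7, 18.4], [690.9, 99.0], [606.7, 346.6]] c [581.437 154.691] len [257.149 261.499 365.142] ang [  18.273  108.775 -115.992]
bri sd [[581.5, 80.2], [546.9, 67.0], [473.5, 286.2], [507.2, 296.1]] c [527.294 182.383] len [ 37.044 231.216  35.124 228.351] ang [-159.038  108.522   16.408  -70.998]
bri sc [[551.8, 63.5], [472.4, 285.0], [507.3, 295.7], [582.9, 79.0]] c [528.594 180.803] len [235.288  36.535 229.529  34.726] ang [ 109.728   17.013  -70.772 -153.597]
wing sd [[555.2, 178.7], [496.2, 185.6]] c [525.701 182.147] len [59.455 59.455] ang [173.385  -6.615]
wing sc [[507.3, 182.2], [561.3, 171.9]] c [534.314 177.032] len [54.901 54.901] ang [-10.795 169.205]
plugtop sc [[605.2, -268.8], [609.0, -238.4], [620.4, -238.7], [616.4, -270.8]] c [ 612.736 -254.183] len [30.62  11.348 32.397 11.383] ang [ 82.8    -1.29  -97.062 169.738]
plugtop sd [[619.5, -269.5], [605.0, -268.6], [607.7, -243.8], [624.4, -246.5]] c [ 614.136 -257.077] len [14.616 24.958 16.924 23.495] ang [ 176.506   83.747   -9.212 -101.876]
```

```bash
cat > st.py <<'E'
from h import *
o=ctrl.get_obs();R=cv2.Rodrigues(np.array(o["orientation"]))[0]
print("t",o["t"],"p",o["ee_pos"],"x",R[:,0],"yaw_y",np.degrees(np.arctan2(R[1,1],R[0,1])),"q",o["qpos"],"F",o["ft_force"],"M",o["moment"],"w",o["width"])
E
python3 st.py
```

```text
t 0.15 p [164.025 602.659 222.09 ] x [-0.    -0.001 -1.   ] yaw_y 74.77174925487118 q [ 1.286  0.424  1.63   0.     1.089 -0.019] F [-0.201  0.219 -0.656] M [ 0.014  0.003 -0.004] w 87.60510532245829
```

Tool yaw equals q1 − q6, so one grasp can cover the whole screw turn. First I'll go high over the plug.

move_arm --pt "20 -40 60 0 -1" --pt "50 -100 80 -0.15 -1" --pt "449 -857 80 -1.32 -1" --pt "449 -857 80 -1.32 -1" --pt "449 -857 80 -1.32 -1" --pt "449 -857 80 -1.32 -1" --pt "449 -857 80 -1.32 -1" --pt "449 -857 80 -1.32 -1" --pt "449 -857 80 -1.32 -1" --pt "449 -857 80 -1.32 -1" --pt "449 -857 80 -1.32 -1" --pt "449 -857 80 -1.32 -1"

```text
t: 1.65
ee_pos: [498.5, -37.9, 300.3]
orientation: [1.22, 1.203, -1.221]
ft_force: [1.4, 0.8, -0.6]
width: 87.9
```

move_arm --pt "57 -108 -20 0 -1" --pt "100 -190 -50 0 -1" --pt "114.5 -216 -80 0 -1" --pt "114.5 -216 -100 0 -1" --pt "114.5 -216 -100 0 -1"

```text
t: 2.28
ee_pos: [612.3, -255.7, 197.1]
orientation: [1.221, 1.205, -1.225]
ft_force: [-0.2, 0.6, 0.1]
width: 88.2
```

```bash
python3 st.py; python3 - <<'E'
from h import *
cv2.imwrite("pics/w1.png",get_image("wrist"))
E
```

```text
t 2.275 p [ 612.318 -255.731  197.073] x [-0.005  0.002 -1.   ] yaw_y -1.0045495245541225 q [-0.413  0.509  1.554 -0.     1.083 -0.396] F [-0.222  0.554  0.097] M [-0.052  0.067  0.009] w 88.19422523846312
```

View pics/w1.png

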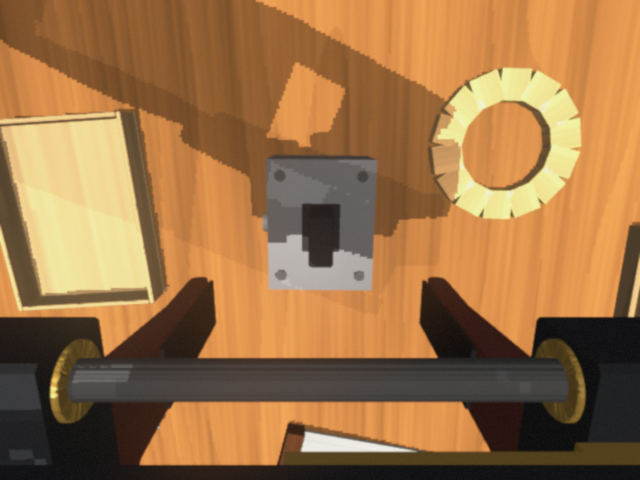

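The wrist view shows the box top with corners at (267,157), (376,157), (372,290) and (269,290), the plug grip at (321,235), and the ring at (507,143).

```bash
python3 - <<'E'
from h import *
o=ctrl.get_obs()
P=np.array([onz("wrist",u,v,60,o)[:2] for u,v in[(267,157),(376,157),(372,290),(269,290)]]);print(P,P.mean(0))
P=np.array([onz("wrist",u,v,60,o)[:2] for u,v in[(279.5,177),(363,177),(359.5,275.5),(281,275.5)]]);print(P,P.mean(0))
im=get_image("wrist");crop_=im[140:310,250:400];cv2.imwrite("pics/w1c.png",cv2.resize(crop_,None,fx=3.5,fy=3.5))
for P in([613,-253,106],[613,-253,60]):print(proj("wrist",P,o))
E
```

```text
[[ 578.404 -202.135]
 [ 655.964 -203.46 ]
 [ 654.781 -304.362]
 [ 575.067 -303.108]] [ 616.054 -253.266]
[[ 586.732 -216.415]
 [ 646.876 -217.432]
 [ 645.012 -292.354]
 [ 584.834 -291.398]] [ 615.863 -254.4  ]
[316.464 241.698]
[316.836 226.005]
```

View pics/w1c.png

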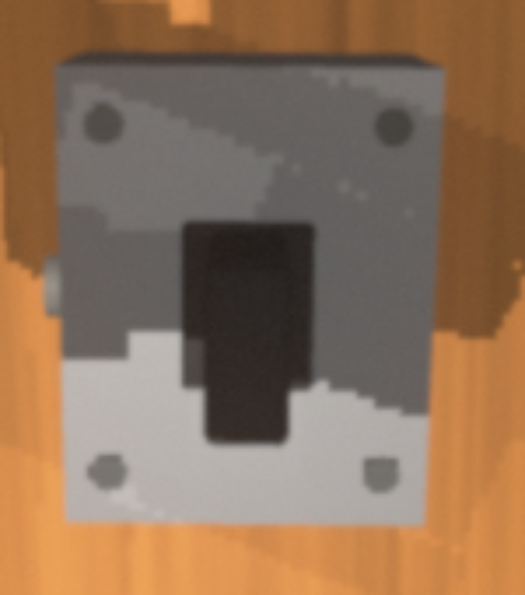

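move_arm --pt "2.5 2 -50 0 -1" --pt "2.5 2 -100 0 -1" --pt "2.5 2 -126 0 -1" --pt "2.5 2 -126 0 -1" --pt "2.5 2 -126 0 1" --pt "2.5 2 -126 0 1" --pt "2.5 2 -126 0 1" --pt "2.5 2 -126 0 1" --pt "2.5 2 -126 0 1" --pt "2.5 2 -126 0 1"

```text
t: 3.62
ee_pos: [614.7, -252.5, 72.2]
orientation: [1.221, 1.205, -1.224]
ft_force: [0.2, -0.3, 0.7]
width: 31.6
```

```bash
python3 st.py; python3 - <<'E'
from h import *
cv2.imwrite("pics/w2.png",get_image("wrist"))
E
```

```text
t 3.625 p [ 614.731 -252.545   72.169] x [-0.004  0.002 -1.   ] yaw_y -0.9783864085733875 q [-0.408  0.665  1.613 -0.     0.869 -0.39 ] F [ 0.189 -0.252  0.739] M [-0.153  0.064 -0.027] w 31.562266575415908
```

View pics/w2.png

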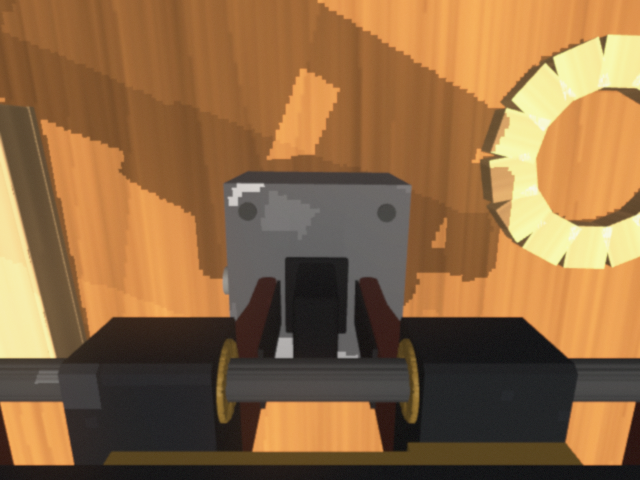

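The fingers straddle the plug near (316,300) and are still closing; the opening is 32 mm.

move_arm --pt "0 0 0 0 1" --pt "0 0 0 0 1" --pt "0 0 0 0 1" --pt "0 0 0 0 1" --pt "0 0 0 0 1"

```text
t: 4.3
ee_pos: [614.6, -252.5, 72.0]
orientation: [1.221, 1.206, -1.224]
ft_force: [0.3, 0.1, -1.3]
width: 15.6
```

move_arm --pt "0 0 5 0 1" --pt "0 0 10 0 1" --pt "0 0 16 0 1" --pt "0 0 24 0 1" --pt "0 0 35 0 1" --pt "0 0 60 0 1" --pt "0 0 60 0 1" --pt "0 0 60 0 1"

```text
t: 5.3
ee_pos: [614.3, -252.4, 131.7]
orientation: [1.221, 1.206, -1.224]
ft_force: [-0.8, -0.1, -1.4]
width: 16.2
```

```bash
python3 st.py; python3 - <<'E'
from h import *
cv2.imwrite("pics/w3.png",get_image("wrist"))
im=get_image("scene")[200:360,170:340];cv2.imwrite("pics/s3.png",cv2.resize(im,None,fx=3.5,fy=3.5))
E
```

```text
t 5.3 p [ 614.261 -252.399  131.745] x [-0.005  0.002 -1.   ] yaw_y -0.9796107612373223 q [-0.408  0.586  1.592 -0.     0.969 -0.39 ] F [-0.759 -0.105 -1.395] M [-0.056  0.058  0.01 ] w 16.210211116816833
```

View pics/s3.png

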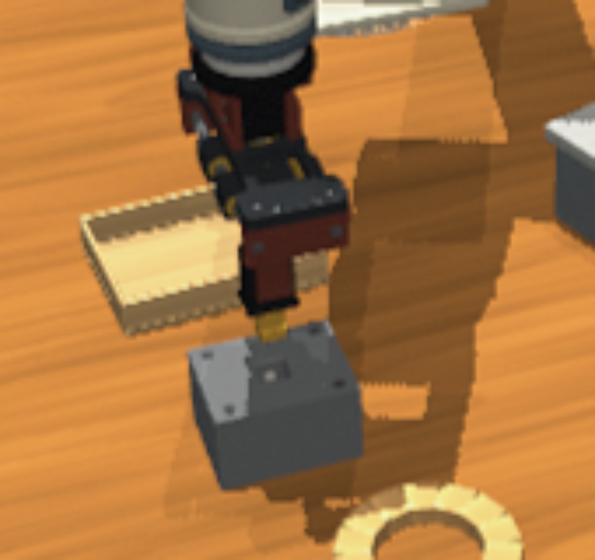

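View pics/w3.png

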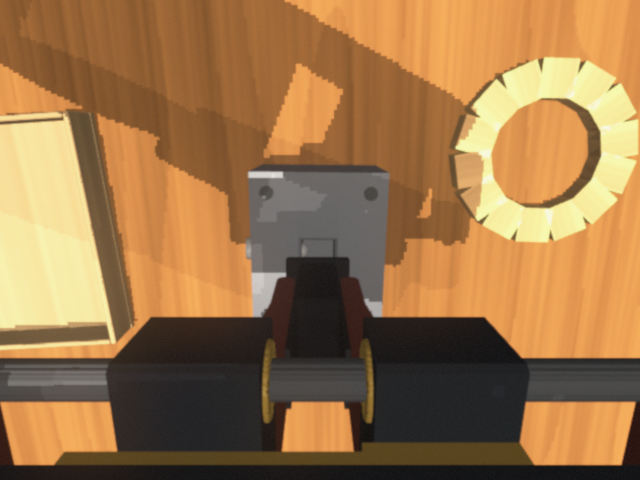

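The plug is out: its brass tip shows above the open socket at about (270,325) in the crop. Next I'll carry it to the tray.

move_arm --pt "-50 2 5 0 1" --pt "-110 3 5 0 1" --pt "-170 5 5 0 1" --pt "-211 5.5 5 0 1" --pt "-211 5.5 0 0 1" --pt "-211 5.5 -30 0 1" --pt "-211 5.5 -60 0 1" --pt "-211 5.5 -78 0 1" --pt "-211 5.5 -84 0 1" --pt "-211 5.5 -84 0 1" --pt "-211 5.5 -84 0 1"

```text
t: 6.78
ee_pos: [403.6, -247.1, 47.6]
orientation: [1.221, 1.206, -1.224]
ft_force: [0.1, -0.0, -1.5]
width: 15.8
```

```bash
python3 st.py; python3 - <<'E'
from h import *
cv2.imwrite("pics/w4.png",get_image("wrist"))
im=get_image("scene")[180:330,170:340];cv2.imwrite("pics/s4.png",cv2.resize(im,None,fx=3.5,fy=3.5))
E
```

```text
t 6.775 p [ 403.612 -247.06    47.562] x [-0.005  0.002 -1.   ] yaw_y -0.9670326054331049 q [-0.574  0.506  2.054 -0.002  0.587 -0.555] F [ 0.069 -0.039 -1.498] M [-0.133  0.085 -0.004] w 15.800534695615408
```

View pics/w4.png

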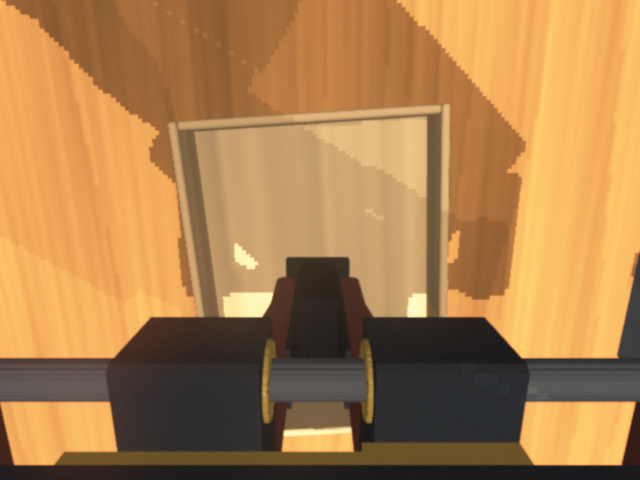

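View pics/s4.png

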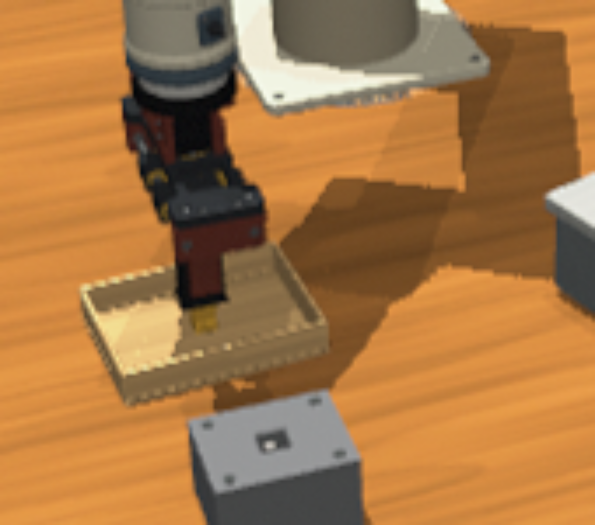

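The plug hangs over the tray's middle, with the tray walls at columns 180 to 445 in the wrist view. I'll lower it gently until it touches.

move_arm --pt "0 0 -3 0 1" --pt "0 0 -5 0 1" --pt "0 0 -5 0 1"

```text
t: 7.25
ee_pos: [403.8, -247.3, 43.8]
orientation: [1.221, 1.205, -1.224]
ft_force: [-1.9, 0.8, 15.1]
width: 15.8
```

move_arm --pt "0 0 0.5 0 1" --pt "0 0 0.5 0 -1" --pt "0 0 0.5 0 -1" --pt "0 0 0.5 0 -1" --pt "0 0 0.5 0 -1" --pt "0 0 0.5 0 -1" --pt "0 0 0.5 0 -1" --pt "0 0 0.5 0 -1" --pt "0 0 0.5 0 -1" --pt "0 0 0.5 0 -1"

```text
t: 8.5
ee_pos: [403.9, -247.3, 44.3]
orientation: [1.221, 1.205, -1.224]
ft_force: [0.6, -0.1, 0.6]
width: 87.9
```

```bash
python3 st.py; python3 - <<'E'
from h import *
cv2.imwrite("pics/w5.png",get_image("wrist"))
E
```

```text
t 8.5 p [ 403.861 -247.316   44.34 ] x [-0.004  0.001 -1.   ] yaw_y -0.9790702101933818 q [-0.574  0.513  2.055 -0.002  0.578 -0.555] F [ 0.645 -0.068  0.552] M [-0.059  0.056 -0.059] w 87.87298811534657
```

View pics/w5.png

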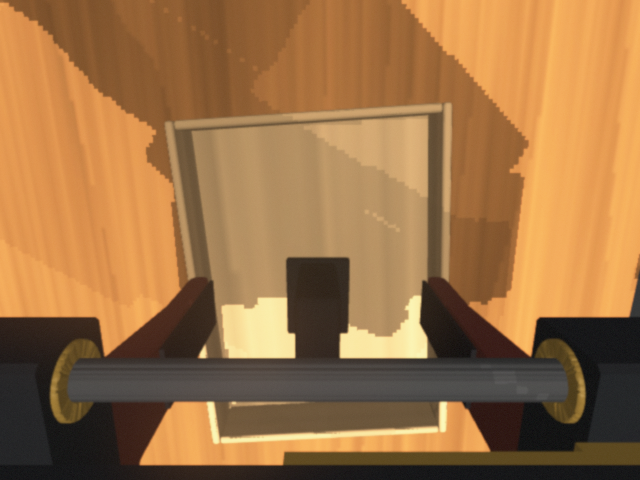

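The plug stands free in the tray at (318,295), and the fingers are fully open and clear of it. I'll rise straight up, then move over the screw.

move_arm --pt "0 0 50 0 -1" --pt "0 0 110 0 -1" --pt "0 0 170 0 -1" --pt "0 0 230 0 -1" --pt "20 50 256 0.15 -1" --pt "125 428 256 1.45 -1" --pt "125 428 256 1.45 -1" --pt "125 428 256 1.45 -1" --pt "125 428 256 1.45 -1" --pt "125 428 256 1.45 -1" --pt "125 428 256 1.45 -1" --pt "125 428 256 1.45 -1"

```text
t: 10.05
ee_pos: [529.1, 184.0, 300.0]
orientation: [0.098, 1.57, -0.104]
ft_force: [0.0, -0.4, -0.8]
width: 87.5
```

move_arm --pt "0 0 0 0 -1"

```text
t: 10.18
ee_pos: [528.9, 185.1, 299.6]
orientation: [0.097, 1.57, -0.103]
ft_force: [0.4, -0.3, 0.6]
width: 88.0
```

```bash
python3 st.py; python3 - <<'E'
from h import *
cv2.imwrite("pics/w6.png",get_image("wrist"))
E
```

```text
t 10.175 p [528.919 185.116 299.61 ] x [-0.002 -0.004 -1.   ] yaw_y 82.6915592105541 q [ 0.317  0.248  1.697 -0.003  1.2   -1.125] F [ 0.399 -0.309  0.611] M [-0.045  0.022  0.019] w 88.01599795413995
```

View pics/w6.png

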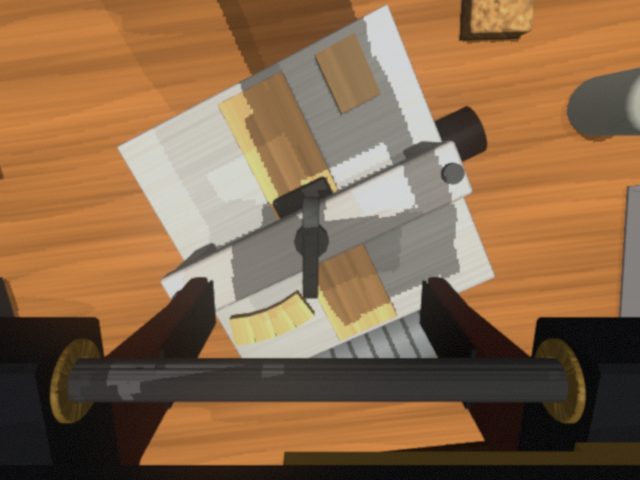

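The wings run nearly vertically in the wrist picture, from (312,190) to (310,297), with the collar at (311,240). They are almost lined up with the jaws.

```bash
python3 - <<'E'
from h import *
o=ctrl.get_obs()
print(onz("wrist",311,240,191,o),onz("wrist",312,190,223,o),onz("wrist",310,297,223,o))
im=get_image("wrist")[170:310,240:380];cv2.imwrite("pics/w6c.png",cv2.resize(im,None,fx=4,fy=4))
# bolts on bridge? top corners
P=np.array([onz("wrist",u,v,182,o)[:2] for u,v in[(162,283),(455,143),(470,190)]]);print(P,P[[0,2]].mean(0))
E
```

```text
[529.868 179.582 191.   ] [492.158 185.83  223.   ] [557.891 175.763 223.   ]
[[550.081  68.072]
 [478.864 282.199]
 [511.306 290.889]] [530.693 179.48 ]
```

View pics/w6c.png

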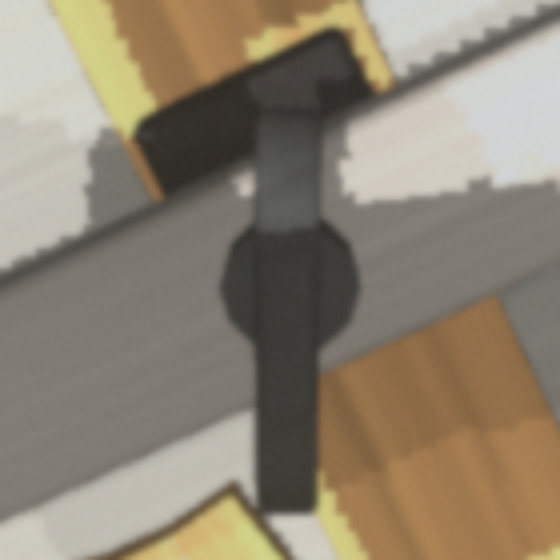

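move_arm --pt "0.5 -4.8 -40 0 -1" --pt "0.5 -4.8 -80 0 -1" --pt "0.5 -4.8 -102 0 -1" --pt "0.5 -4.8 -102 0 1" --pt "0.5 -4.8 -102 0 1" --pt "0.5 -4.8 -102 0 1" --pt "0.5 -4.8 -102 0 1" --pt "0.5 -4.8 -102 0 1" --pt "0.5 -4.8 -102 0 1" --pt "0.5 -4.8 -102 0 1" --pt "0.5 -4.8 -102 0 1"

```text
t: 11.65
ee_pos: [529.3, 179.3, 197.7]
orientation: [0.101, 1.57, -0.106]
ft_force: [1.1, 17.4, -3.7]
width: 11.5
```

move_arm --pt "0 0 0 0 1" --pt "0 0 0 0 1" --pt "0 0 0 0 1" --pt "0 0 0 0 1"

```text
t: 12.15
ee_pos: [529.4, 180.2, 197.7]
orientation: [0.103, 1.57, -0.105]
ft_force: [0.7, 5.8, -1.8]
width: 9.9
```

```bash
python3 st.py; python3 - <<'E'
from h import *
cv2.imwrite("pics/w7.png",get_image("wrist"))
im=get_image("side")[200:360,180:400];cv2.imwrite("pics/d7.png",cv2.resize(im,None,fx=3.5,fy=3.5))
E
```

```text
t 12.15 p [529.353 180.239 197.692] x [-0.002 -0.001 -1.   ] yaw_y 82.42982067448396 q [ 0.307  0.359  1.796 -0.001  0.988 -1.131] F [ 0.693  5.783 -1.796] M [ 1.021  0.013 -0.075] w 9.946528733415827
```

View pics/w7.png

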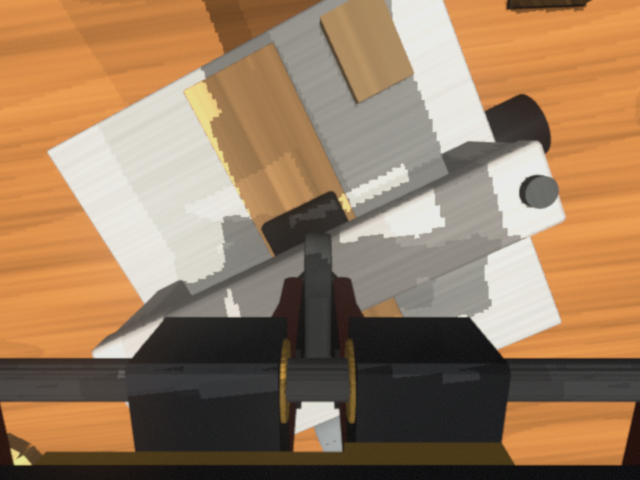

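View pics/d7.png

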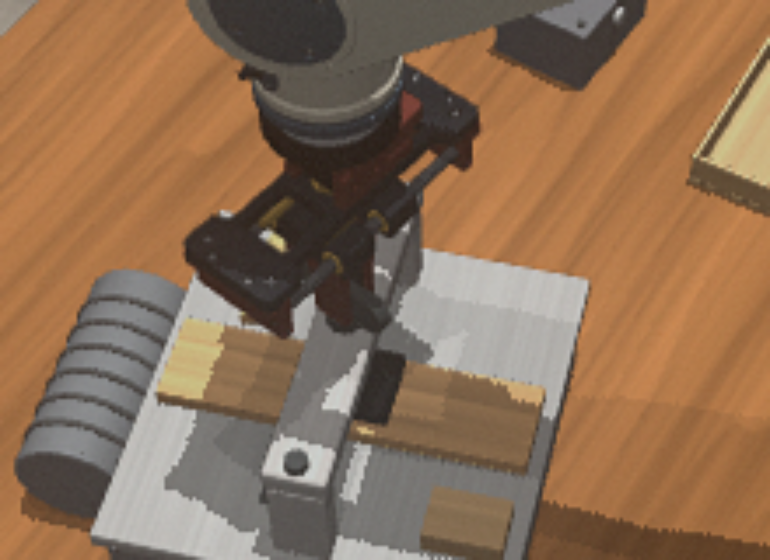

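The screw is gripped, with the opening at 9.9 mm and the wing plate held at (318,270). Turning clockwise now.

move_arm --pt "0 0.5 0 -0.1 1" --pt "0 0.5 0 -0.25 1" --pt "0 0.5 0 -0.4 1" --pt "0 0.5 0 -0.55 1" --pt "0 0.5 0 -0.7 1" --pt "0 0.5 0 -0.85 1" --pt "0 0.5 0 -1.0 1" --pt "0 0.5 0 -1.0 1"

```text
t: 13.25
ee_pos: [529.7, 180.8, 197.7]
orientation: [0.88, 1.387, -0.879]
ft_force: [2.0, 1.7, -1.3]
width: 9.6
```

```bash
python3 st.py
```

```text
t 13.25 p [529.692 180.771 197.698] x [-0.001  0.001 -1.   ] yaw_y 25.206163225177896 q [ 0.307  0.36   1.796  0.002  0.987 -0.134] F [ 2.023  1.692 -1.331] M [ 0.183 -0.228 -0.051] w 9.623953521863347
```

move_arm --pt "0 0 0 -0.15 1" --pt "0 0 0 -0.3 1" --pt "0 0 0 -0.45 1" --pt "0 0 0 -0.6 1" --pt "0 0 0 -0.75 1" --pt "0 0 0 -0.9 1" --pt "0 0 0 -1.05 1" --pt "0 0 0 -1.2 1" --pt "0 0 0 -1.35 1" --pt "0 0 0 -1.45 1" --pt "0 0 0 -1.5 1" --pt "0 0 0 -1.5 1"

```text
t: 14.75
ee_pos: [530.4, 180.5, 197.7]
orientation: [1.936, 0.508, -1.931]
ft_force: [5.1, -0.2, -3.3]
width: 9.6
```

```bash
python3 st.py; python3 - <<'E'
from h import *
cv2.imwrite("pics/w8.png",get_image("wrist"))
E
```

```text
t 14.75 p [530.42  180.512 197.713] x [ 0.002  0.001 -1.   ] yaw_y -60.56086539190415 q [0.307 0.359 1.797 0.    0.984 1.363] F [ 5.061 -0.201 -3.324] M [-0.107 -0.621 -0.082] w 9.63241283140168
```

View pics/w8.png

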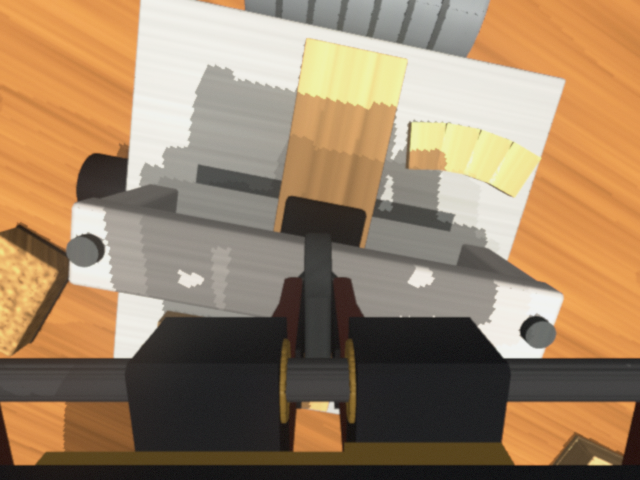

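The wings still point along (318,270) in the wrist view, and the strip is about 11° off them, so roughly 0.19 rad remains. I'll go slowly to feel the stop.

move_arm --pt "0.5 0 0 -0.05 1" --pt "0.5 0 0 -0.1 1" --pt "0.5 0 0 -0.14 1" --pt "0.5 0 0 -0.14 1"

```text
t: 15.3
ee_pos: [530.6, 180.5, 197.7]
orientation: [2.018, 0.384, -2.014]
ft_force: [0.5, 1.0, -0.2]
width: 9.6
```

```bash
python3 st.py
```

```text
t 15.3 p [530.572 180.471 197.69 ] x [ 0.002  0.001 -1.   ] yaw_y -68.4395348078414 q [0.307 0.359 1.796 0.    0.985 1.501] F [ 0.467  0.981 -0.226] M [ 0.034  0.098 -0.047] w 9.565560521070186
```

move_arm --pt "0 0 0 -0.03 1" --pt "0 0 0 -0.06 1" --pt "0 0 0 -0.06 1"

```text
t: 15.68
ee_pos: [530.5, 180.4, 197.7]
orientation: [2.052, 0.327, -2.049]
ft_force: [0.6, 0.2, -1.1]
width: 9.9
```

```bash
python3 st.py
```

```text
t 15.675 p [530.537 180.398 197.706] x [ 0.002  0.    -1.   ] yaw_y -71.85517657238834 q [ 0.307  0.359  1.796 -0.     0.985  1.561] F [ 0.584  0.173 -1.105] M [ 0.061 -0.019  0.279] w 9.886714474443725
```

The moment about z rose from -0.05 to +0.28 N m, so the stop is being reached near yaw -71.5°. I'll press a little more to confirm.

move_arm --pt "0 0 0 -0.03 1" --pt "0 0 0 -0.05 1" --pt "0 0 0 -0.05 1" --pt "0 0 0 -0.05 1"

```text
t: 16.18
ee_pos: [530.6, 180.4, 197.7]
orientation: [2.081, 0.279, -2.077]
ft_force: [0.5, 0.1, -0.9]
width: 10.4
```

```bash
python3 st.py; python3 - <<'E'
from h import *
cv2.imwrite("pics/w9.png",get_image("wrist"))
E
```

```text
t 16.175 p [530.556 180.396 197.723] x [ 0.002  0.    -1.   ] yaw_y -74.69210349206901 q [ 0.307  0.359  1.796 -0.     0.985  1.611] F [ 0.534  0.112 -0.944] M [ 0.056 -0.041  0.725] w 10.36133642106984
```

View pics/w9.png

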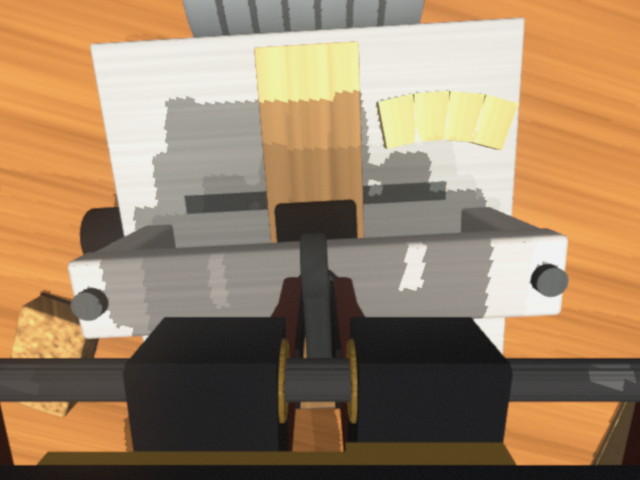

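It is seated: Mz rose to 0.73 N m, the jaws twisted slightly on the plate, and the plate lines up with the strip at (315,220). Contact began near yaw -70.5°, so I'll back off 90° to about +19.5°.

move_arm --pt "0 0 0 0.1 1" --pt "0 0 0 0.25 1" --pt "0 0 0 0.4 1" --pt "0 0 0 0.55 1" --pt "0 0 0 0.7 1" --pt "0 0 0 0.85 1" --pt "0 0 0 1.0 1" --pt "0 0 0 1.15 1" --pt "0 0 0 1.3 1" --pt "0 0 0 1.45 1" --pt "0 0 0 1.58 1" --pt "0 0 0 1.645 1"

```text
t: 17.73
ee_pos: [529.8, 180.8, 197.7]
orientation: [0.955, 1.355, -0.953]
ft_force: [-2.1, 2.3, 1.6]
width: 10.1
```

move_arm --pt "0 0 0 0.01 1" --pt "0 0 0 0.01 1" --pt "0 0 0 0.01 1" --pt "0 0 0 0.01 1"

```text
t: 18.23
ee_pos: [529.7, 180.8, 197.7]
orientation: [0.948, 1.359, -0.946]
ft_force: [-0.3, 1.5, 0.8]
width: 9.8
```

```bash
python3 st.py; python3 - <<'E'
from h import *
cv2.imwrite("pics/w10.png",get_image("wrist"));cv2.imwrite("pics/s10.png",get_image("scene"))
im=get_image("side")[160:360,180:460];cv2.imwrite("pics/d10.png",cv2.resize(im,None,fx=2.8,fy=2.8))
E
```

```text
t 18.225 p [529.745 180.827 197.668] x [-0.002  0.003 -1.   ] yaw_y 20.15904105507344 q [ 0.306  0.36   1.795  0.004  0.988 -0.048] F [-0.258  1.506  0.843] M [ 0.037 -0.011 -0.087] w 9.829882781682276
```

View pics/w10.png

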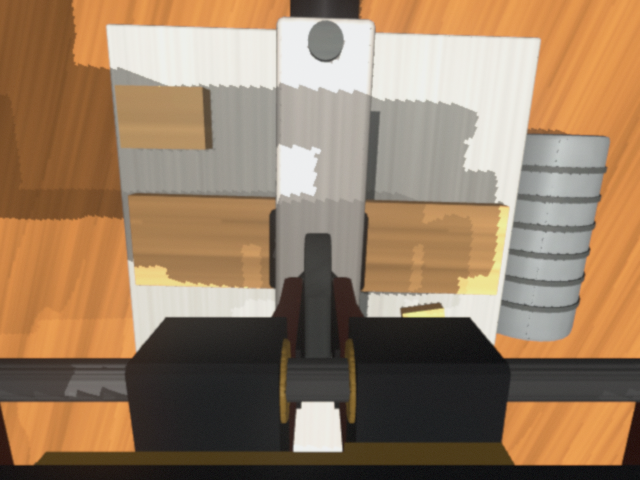

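View pics/s10.png

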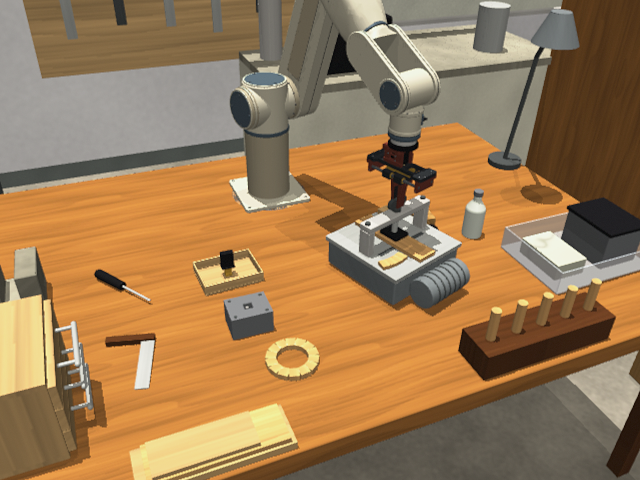

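View pics/d10.png

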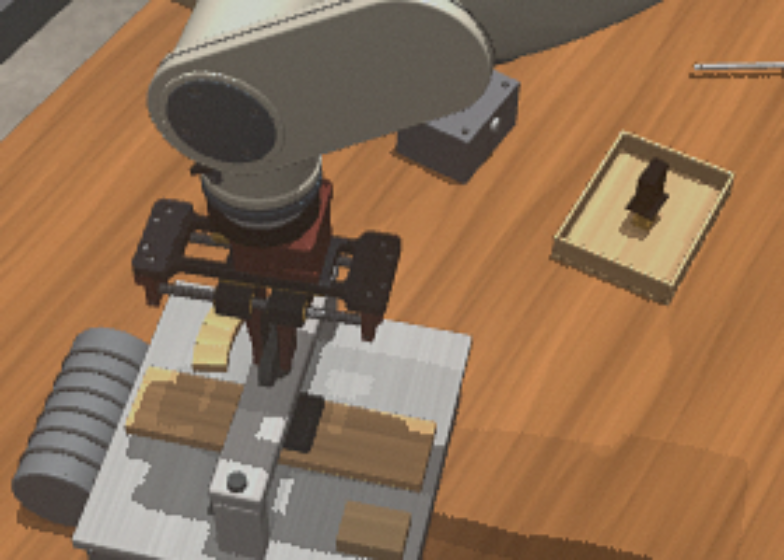

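The wings lie along the bridge at column 318, the plug stands in the tray, and the bystanders look unmoved. Handing in.

```bash
python3 -c "
from workcell import ctrl
print(ctrl.close_job())"; python3 st.py
```

```text
the job is handed in; nothing more can be done
None
the job is handed in; nothing more can be done
```

The job was done in order and handed in at about 18 s; the hand-in reports no verdict.

- **Plug:** I pulled the key plug straight up out of the isolator box and released it in the middle of the plywood tray. In the last pictures it stands upright on its shank, which puts the grip's centre at about 57 mm, under the 70 mm limit.
- **Seating the screw:** I gripped the wing screw once and turned it clockwise about 154° in that single grasp. At the stop the torque rose from about -0.05 to 0.73 N m, and the wings lined up with the wooden strip.
- **Backing off:** I then turned it back about 90°. The last picture shows the wings along the bridge. The fingers still hold the plate at 9.8 mm opening, with the arm at rest and only small forces on it.
- **Other things on the bench:** those visible in the last pictures look unmoved. I compared them by eye, not by measurement.

No check failed, but the cameras disagreed by up to 7 mm on the sanding table's centre. I settled the screw's axis with the wrist camera and the grip forces. The seat angle carries 1 to 2° of uncertainty, well inside the 0.3 rad (17°) tolerance.

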